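# Clamp the flat tin in the one-hand preparation board

### The job

Clamp the flat tin in the preparation board so that it can be opened, with fingertip presses and pushes only, never lifting or tipping the tin and leaving the things around the board where they stand. Press the release paddle on the sliding jaw down and, keeping it down, push the jaw all the way back to its end stop. Then push the tin across the board into the gap until it touches the toothed bar, and last push the jaw forward along the bar until the tin is held snugly between jaw and fence, the paddle sprung up again.

Things in the scene. Friction and masses are not known exactly. Their poses are not given: they have to be found in the camera images.
- prep_board: White preparation board, 240 (its x) by 310 (its y) by 12 mm, on suction feet, fixed to the worktop. Origin under its centre at worktop level; its working face is 18 mm above. An aluminium bar with steel saw teeth on top runs along its y at the far (+x) side, with a fence at the +y (left) end, an end stop at the -y end and the sliding jaw between.
- fence_face (a point): Middle of the fixed fence's rubber face, which looks to board -y; at board x = +37, y = +120 mm, 20 mm above the working face. The face covers board x = +5 to +69 mm and the fence rises 36 mm above the working face.
- bar_front (a point): Point on the bar's front face (board x = +68, y = +60 mm, 26 mm above the worktop), in the middle of the fully open gap. The bar is 20 mm wide and 16 mm high, its centre line at board x = +78 mm. A tin that touches it has its centre at board x = +25 mm.
- jaw (a joint): Jaw position, m, growing toward board -y. Gap from jaw face to fence = 0.020 + value; 0.10 = fully back at the end stop (gap 120 mm). Starts near 0.01 to 0.04, too narrow for the tin. Ratchet: toward the fence it can always be pushed, clicking with 3 to 10 N, and falls back up to one 5 mm tooth; backward only while the release paddle is down, then with 1 to 3 N.
- jaw_face (a point): Middle of the jaw's rubber face, which looks to board +y; at board x = +33.5 mm, 20 mm above the board's working face. The face is 58 mm wide (board x = +4 to +63 mm); its plate is 14 mm thick and rises 37 mm above the working face.
- release (a joint): Angle of the black release paddle, a rocker on top of the jaw, rad: 0 = up with the pawl in the teeth, 0.18 = fully down. The pawl is clear of the teeth from 0.13 on. A spring lifts the paddle again; fully down takes 4 to 5 N at its ridge. The hinge lies 43 mm toward board -y of the ridge, under the cover.
- press_ridge (a point): Top of the rounded ridge across the black paddle (34 mm in x, 46 mm in y): press here. On the bar's centre line, 67 mm above the worktop when up; it goes 8 mm down, the pawl is clear after 6 mm. The thumb stop's face is 13 mm toward board -y of it, the paddle's free end 33 mm toward +y.
- thumb_stop (a point): Middle of the top edge of the jaw's grey thumb stop, an upright wall behind the paddle: 35 mm wide in x, 10 mm thick in y, top 89 mm above the worktop, 22 mm above the ridge. Push its paddle side to send the jaw back (-y), its other side to close the jaw (+y). Behind it lies the pawl cover, 52 mm long, 56 mm above the worktop.
- flat_tin: Low round food tin with a green and white label, 86.4 mm diameter, 40 mm high, about 0.23 kg; origin at the centre of its underside, z up. It starts on the front left part of the board, before the fence end of the bar, and is too wide for the starting gap. When it touches the bar its centre is at board x = +25 mm.
- opener: Bystander: bottle opener with a blue handle, 174 mm long, lying left of the board; origin under its middle.
- mug: Bystander: white mug with leaf pattern, 92 mm wide, 95 mm high, behind the board; origin under its middle.
- spice_jar_tall: Bystander: spice jar with dark cap, 41 mm diameter, 105 mm high, behind the board; origin under its middle.
- spice_jar_short: Bystander: spice jar with yellow cap, 42 mm diameter, 96 mm high, behind the board; origin under its middle.

How it is judged (in metres and radians):
On the way, in this order (a step that is already met when the one before it is completed fails the run):
1. the release paddle is pressed down far enough to free the pawl (0.13 rad) (value of joint release above 0.13 rad), for 0.1 s.
2. the jaw is pushed back to its end stop (within 6 mm) (value of joint jaw above 0.094 m), for 0.2 s.
3. the tin stands in the gap, against the bar (within 8 mm) (x of flat_tin in the frame of prep_board above 0.0168 m and y of flat_tin in the frame of jaw_face above 0.038 m and y of flat_tin in the frame of prep_board below 0.082 m), for 0.2 s.
At the end, for the whole second after the job is handed in: The tin stands flat on the board, within 10 mm of touching the bar, between fence and jaw with no more than 8 mm of play in all (one ratchet tooth is 5 mm), the paddle is up, and all is at rest (value of joint jaw between 0.062 and 0.0745 m and value of joint release below 0.13 rad and x of flat_tin in the frame of prep_board between 0.0148 and 0.03 m and y of flat_tin in the frame of prep_board between 0.065 and 0.082 m and z of flat_tin in the frame of prep_board below 0.022 m and angle between flat_tin's own z axis and vertical below 0.1 rad and linear speed of flat_tin below 0.02 m/s).
It fails at once if the tin is lifted off the board (more than 12 mm) (z of flat_tin in the frame of prep_board above 0.03 m).
It fails at once if the tin is tipped (angle between flat_tin's own z axis and vertical above 0.4 rad).
It fails at once if a bystander is moved (more than 30 mm) (distance of any of opener, mug, spice_jar_tall, spice_jar_short from where it was at the start of the episode above 0.03 m).
It also fails if it takes over 51 s, if anything falls off the work surface, if the arm or the gripper's body presses on something with over 40 N, if the wrist force passes 120 N, or if a joint passes its speed limit or range.

### The arm

A 6-joint arm with a two-finger parallel gripper is mounted at the origin on a cart in front of the work surface, level with it; the furniture and walls round the work are solid. World frame = base frame: x ahead of the robot, y to its left, z up, the work surface at z = 0. Lengths are in mm, angles in rad, forces in N, time in s.
With the tool pointing down it reaches from about 350 to 875 mm from the base axis. Payload 15.5 kg.
Tool frame: the origin (TCP) lies at the very end of the fingers, on their centre line; the grasp point (between the pads) lies 19 mm behind it; z points along the fingers, y is the line along which they close (so a half turn about z gives the same grasp; the last joint's range is limited). The gripper opens to 85 mm and grips with 20 to 120 N. Pads are 22 mm wide; open, the fingers measure 114 mm over their backs; the gripper's body (76 mm by 85 mm) begins 54 mm behind the grasp point. The pads swing forward as they close: fully open they stand 13 mm farther back than shut.
Start: joints at [1.226, 0.494, 1.345, -0, 1.302, -0.096], TCP at [153.896, 605.758, 204.077] pointing down, gripper open.
Joint ranges: [-2.91, 2.91], [-0.82, 2.16], [0.22, 2.67], [-1.22, 4.37], [0.12, 2.79], [-3.08, 3.08]. Speed limits (rad/s): [1.89, 1.89, 2.57, 3.01, 3.01, 3.01].

### API

Orientations are given as a 3x3 rotation matrix whose columns are the frame's x, y, z axes.
In Python, from rig import robot gives the robot as it stands. The module is installed in compiled form; this text tells all that it offers.
- The arm moves only by the shell command python3 -m jog 'ROWS' [FORCE]. ROWS is JSON, a list of rows, each an object of numbers: "ax", "ay", "az": the turn, a rotation vector about the tool's x, y, z in degrees; "tx", "ty", "tz": the shift along the tool's x, y, z in m; "hand": the opening, from -1 (shut) to 1 (fully open). A call has 1 to 5 rows; each row is the pose to reach, as a shift and turn from the pose commanded when the call began, along the tool's axes at that moment; what a row does not reach only later rows make up. A row lasts 1/12 s, in which the tool goes at most 41.7 mm and 7.16 degrees, less where a joint would pass 70% of its speed; a pose out of reach is approached as far as the arm can. A call with a gripper value outside its range is refused whole. The fingers move at their own pace and stop on an object; FORCE is the grip in N (left out, the last holds). Time passes only in rows, so rows that repeat a pose let the fingers close. It gives the time, the measured TCP pose, the force, the opening and the grip force at its end, in the units of the state.
- robot.get_obs(): the state, without advancing time (a new reading comes with each control period).
- robot.camera(name): name is "side" or "top" or "wrist"; returns a dict with "image" (400x640x3 uint8, red, green, blue), "z_map" (400x640 float32, mm along the optical axis (not along the pixel's ray), 0 where there is no reading), "intrinsics" (3x3 intrinsics, pixels), "origin" and "rotation" of the camera in the world. Camera axes: x right, y down, z forward; pixel columns grow to the right and rows downward; lengths in mm; the calibration is good to about 2 mm. A picture is of the moment at which its call begins.
- robot.close_job(): hands the job in; it is judged then, once.
The state is a dict: "clock": time; "qpos": joint angles; "qvel": joint speeds; "joint_efforts": joint torques, N m; "eef_pos": TCP position; "tool_rot": TCP orientation; "contact_force": force on the tool from outside, world axes, zero at the start; "torque": the same for the moment, N m; "opening": finger opening in mm; "finger_force": force on a finger pad.
Only numpy, scipy, OpenCV 4.12 (cv2) and the standard library are available. Lean on these libraries where they do the work, as an engineer would, in place of code of your own. Each camera call takes 0.05 s, during which the arm holds its last target. There are 200 camera calls.

## Working session

There is one attempt and no reset: what is moved stays moved. The work goes in short steps, Python scripts to look and compute and a shell command to move; the robot and the scene stay as the last step left them, time stands still between calls to the robot, and variables do not carry over. Pictures are saved under pics/ and viewed, at most 10 in all, crops included, and the job is handed in when it is done.

```bash
mkdir -p pics; cat > h.py <<'E'
import numpy as np, cv2
from rig import robot
def snap(n,fn=None):
    c=robot.camera(n)
    np.savez('%s.npz'%n,**{k:np.array(v) for k,v in c.items()})
    if fn: cv2.imwrite('pics/'+fn,c['image'][:,:,::-1])
    return c
def cloud(c):
    K=np.array(c['intrinsics']);z=np.array(c['z_map'])
    v,u=np.mgrid[:z.shape[0],:z.shape[1]]
    p=np.stack([(u-K[0,2])/K[0,0]*z,(v-K[1,2])/K[1,1]*z,z],-1)
    return p@np.array(c['rotation']).T+np.array(c['origin'])
E
python3 - <<'E'
from h import *
np.set_printoptions(precision=3,suppress=True)
o=robot.get_obs()
print(o)
for n in('top','side'):
    c=snap(n,n+'0.png'); print(n,c['origin'],c['rotation'],c['intrinsics'])
E
```

```text
{'clock': 0.0, 'qpos': array([ 1.226,  0.494,  1.346, -0.   ,  1.303, -0.095]), 'qvel': array([ 0.001, -0.001,  0.001, -0.001, -0.   , -0.002]), 'joint_efforts': array([ -0.003, -88.214, -38.387,  -0.   ,   0.01 ,  -0.   ]), 'eef_pos': array([153.779, 605.37 , 203.505]), 'tool_rot': array([[-0.969,  0.246, -0.   ],
       [ 0.246,  0.969, -0.001],
       [ 0.   , -0.001, -1.   ]]), 'contact_force': array([ 0.075,  0.282, -0.649]), 'torque': array([ 0.013, -0.016, -0.038]), 'finger_force': 0.0, 'opening': 85.44887481056081}
top [ 480.446  166.718 1032.159] [[-0.024 -0.989  0.147]
 [-1.     0.023 -0.011]
 [ 0.008 -0.148 -0.989]] [[508.65    0.    316.951]
 [  0.    508.65  201.816]
 [  0.      0.      1.   ]]
side [281.21  896.047 764.731] [[-0.915 -0.247  0.319]
 [-0.402  0.601 -0.691]
 [-0.021 -0.76  -0.649]] [[464.752   0.    316.984]
 [  0.    464.752 198.493]
 [  0.      0.      1.   ]]
```

View pics/top0.png

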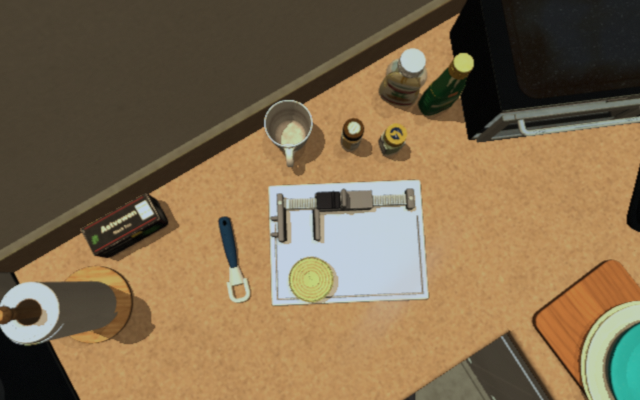

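View pics/side0.png

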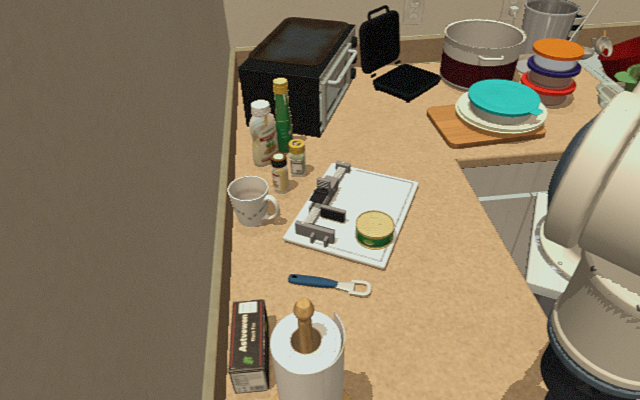

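The top view shows the board with corners near (269,185), (420,180), (428,299) and (272,305). The tin is at (311,279), the paddle at (328,200), the thumb stop at (344,199), the jaw plate at (317,225) and the fence at (281,218). The mug and jars stand beyond the bar.

```bash
cat > m.py <<'E'
from h import *
np.set_printoptions(precision=2,suppress=True)
def load(n): return dict(np.load('%s.npz'%n))
def board():
    c=load('top');P=cloud(c);im=c['image'].astype(int)
    m=((im.min(-1)>150)&(im.max(-1)-im.min(-1)<45)&(abs(P[...,2]-18)<8)).astype(np.uint8)
    m=cv2.morphologyEx(m,cv2.MORPH_OPEN,np.ones((3,3)))
    n,l,s,_=cv2.connectedComponentsWithStats(m); k=1+s[1:,4].argmax()
    q=P[l==k]; r=cv2.minAreaRect(q[:,:2].astype(np.float32))
    return r,np.median(q[:,2]),P,im
if __name__=='__main__':
    r,z,P,im=board(); print(r,z); b=cv2.boxPoints(r); print(b)
    # board axes: +x away from robot
    e=[b[(i+1)%4]-b[i] for i in range(2)]; e=sorted(e,key=np.linalg.norm)
    x=e[0]/np.linalg.norm(e[0]); 
    if x[0]<0: x=-x
    y=np.array([-x[1],x[0]]); c0=np.array(r[0]); print('c',c0,'x',x,'yaw',np.degrees(np.arctan2(x[1],x[0])))
    np.savez('bd.npz',c=c0,x=x,y=y)
    D=P[...,:2]-c0; B=np.stack([D@x,D@y,P[...,2]],-1)
    inb=(abs(B[...,0])<125)&(abs(B[...,1])<160)
    def rep(n,m):
        q=B[m&inb]; print(n,len(q),np.percentile(q,[2,50,98],axis=0) if len(q) else '')
    hsv=cv2.cvtColor(im.astype(np.uint8),cv2.COLOR_RGB2HSV)
    rep('tin',(abs(B[...,2]-58)<8)&(B[...,0]<20)&(hsv[...,1]>60))
    rep('stop',(B[...,2]>80)&(B[...,0]>50))
    rep('paddle',(hsv[...,2]<60)&(B[...,2]>50)&(B[...,0]>50))
    rep('fence/jaw',(abs(B[...,2]-54)<6)&(B[...,0]>5)&(B[...,0]<60))
    rep('fence',(abs(B[...,2]-54)<6)&(B[...,0]>5)&(B[...,0]<60)&(B[...,1]>110))
    rep('jaw',(abs(B[...,2]-54)<6)&(B[...,0]>5)&(B[...,0]<60)&(B[...,1]<110))
    np.savez('B.npz',B=B)
    # camera side check
    c=load('side');P=cloud(c); D=P[...,:2]-c0; B=np.stack([D@x,D@y,P[...,2]],-1)
    inb=(abs(B[...,0])<125)&(abs(B[...,1])<160); hsv=cv2.cvtColor(c['image'],cv2.COLOR_RGB2HSV)
    print('side')
    rep('tin',(abs(B[...,2]-58)<8)&(B[...,0]<20)&(hsv[...,1]>60))
    rep('stop',(B[...,2]>80)&(B[...,0]>50))
    rep('jaw',(abs(B[...,2]-54)<6)&(B[...,0]>5)&(B[...,0]<60)&(B[...,1]<110))
    rep('bd',(abs(B[...,2]-18)<4)&(c['image'].min(-1)>150))
E
python3 m.py
```

```text
((552.28369140625, 96.99641418457031), (238.74822998046875, 308.89251708984375), 1.0503138303756714) 16.945332992694375
[[430.1  249.23]
 [435.76 -59.61]
 [674.47 -55.24]
 [668.81 253.6 ]]
c [552.28  97.  ] x [1.   0.02] yaw 1.0503123
tin 1539 [[-110.4    37.84   50.5 ]
 [ -72.95   75.36   53.92]
 [ -34.94  113.23   57.89]]
stop 103 [[61.93  2.93 81.37]
 [77.57  8.58 86.65]
 [92.83 13.74 89.89]]
paddle 401 [[60.16  8.35 51.46]
 [74.89 35.38 61.47]
 [91.23 65.64 69.21]]
fence/jaw 425 [[  6.25  55.56  48.37]
 [ 32.06 121.6   52.49]
 [ 58.52 136.12  56.76]]
fence 224 [[  6.05 121.02  48.31]
 [ 31.43 128.9   52.15]
 [ 58.09 136.5   56.68]]
jaw 201 [[ 6.47 55.2  48.39]
 [32.13 61.78 53.01]
 [59.12 68.39 56.9 ]]
side
tin 877 [[-110.52   35.41   51.17]
 [ -73.44   77.12   54.39]
 [ -34.89  117.12   57.82]]
stop 66 [[61.05  3.92 80.48]
 [78.19  9.58 86.17]
 [93.03 14.08 90.41]]
jaw 136 [[ 5.92 53.57 48.18]
 [31.22 62.48 52.34]
 [58.84 68.97 56.21]]
bd 5145 [[-117.37 -146.74   14.63]
 [ -17.03  -16.08   17.4 ]
 [ 114.08  153.17   20.36]]
```

```bash
cat > go.py <<'E'
# usage: go.py bx by z yaw(deg of tool x in board frame) -> shift in tool axes, m, and az deg ; prints current board pose too
from h import *; import sys
np.set_printoptions(precision=4,suppress=True)
d=np.load('bd.npz');o=robot.get_obs();R=np.array(o['tool_rot']);p=np.array(o['eef_pos'])
B=np.eye(3);B[:2,0]=d['x'];B[:2,1]=d['y'];c=np.r_[d['c'],0]
print('t',round(o['clock'],2),'board pos',B.T@(p-c),'F',B.T@o['contact_force'],'open',o['opening'])
X=B.T@R; y0=np.degrees(np.arctan2(X[1,0],X[0,0])); print('yaw',y0,'z',X[:,2])
if len(sys.argv)>4:
    bx,by,z,yw=map(float,sys.argv[1:5])
    print('shift',R.T@(B@[bx,by,z]+c-p)/1000,'az',-((yw-y0+180)%360-180))
E
python3 go.py 78 28 150 90
```

```text
t 0.1 board pos [-389.108   515.6453  203.5483] F [ 0.3099  0.6109 -0.2741] open 85.38358347348488
yaw 164.69274938244968 z [-0.0004 -0.001  -1.    ]
shift [-0.5793 -0.347   0.0539] az 74.69274938244968
```

```bash
python3 -m jog '[{"tx":-0.034,"ty":-0.020,"az":6,"hand":-1},{"tx":-0.068,"ty":-0.040,"az":12,"hand":-1},{"tx":-0.102,"ty":-0.060,"az":18,"hand":-1},{"tx":-0.136,"ty":-0.080,"az":24,"hand":-1},{"tx":-0.170,"ty":-0.100,"az":30,"hand":-1}]'; python3 go.py 78 28 150 90
```

```text
t 0.1 board pos [-389.108   515.6453  203.5483] F [ 0.3099  0.6109 -0.2741] open 85.38358347348488
yaw 164.69274938244968 z [-0.0004 -0.001  -1.    ]
shift [-0.5793 -0.347   0.0539] az 74.69274938244968validation failed for argument at $[0]...
```

```bash
python3 -m jog '[{"ax":0,"ay":0,"az":6,"tx":-0.034,"ty":-0.020,"tz":0,"hand":-1},{"ax":0,"ay":0,"az":12,"tx":-0.068,"ty":-0.040,"tz":0,"hand":-1},{"ax":0,"ay":0,"az":18,"tx":-0.102,"ty":-0.060,"tz":0,"hand":-1},{"ax":0,"ay":0,"az":24,"tx":-0.136,"ty":-0.080,"tz":0,"hand":-1},{"ax":0,"ay":0,"az":30,"tx":-0.170,"ty":-0.100,"tz":0,"hand":-1}]'; python3 go.py 78 28 150 90
```

```text
clock: 0.52
eef_pos: [294.8, 465.4, 203.9]
tool_rot: [[-0.713, 0.701, -0.0], [0.701, 0.713, -0.0], [-0.0, -0.0, -1.0]]
contact_force: [0.9, -0.1, 0.3]
opening: 25.6
finger_force: 0.0
t 0.52 board pos [-250.6936  373.0559  203.8793] F [ 0.9089 -0.1321  0.3253] open 25.55966826384673
yaw 134.4241734762575 z [-0.0003 -0.0004 -1.    ]
shift [-0.4765 -0.0068  0.0539] az 44.424173476257494
```

```bash
python3 -m jog '[{"ax":0,"ay":0,"az":6,"tx":-0.040,"ty":0,"tz":0,"hand":-1},{"ax":0,"ay":0,"az":12,"tx":-0.080,"ty":0,"tz":0,"hand":-1},{"ax":0,"ay":0,"az":18,"tx":-0.120,"ty":0,"tz":0,"hand":-1},{"ax":0,"ay":0,"az":24,"tx":-0.160,"ty":0,"tz":0,"hand":-1},{"ax":0,"ay":0,"az":30,"tx":-0.200,"ty":0,"tz":0,"hand":-1}]' >/dev/null; python3 go.py 78 28 150 90
```

```text
t 0.93 board pos [-109.8279  230.7522  203.9665] F [ 0.9125  1.0373 -0.5939] open -0.20945880111086615
yaw 104.39969920358529 z [-0.0003 -0.0002 -1.    ]
shift [-0.2431  0.1315  0.0539] az 14.399699203585271
```

```bash
python3 -m jog '[{"ax":0,"ay":0,"az":5,"tx":-0.034,"ty":0.018,"tz":0,"hand":-1},{"ax":0,"ay":0,"az":10,"tx":-0.068,"ty":0.036,"tz":0,"hand":-1},{"ax":0,"ay":0,"az":14.4,"tx":-0.102,"ty":0.054,"tz":0,"hand":-1},{"ax":0,"ay":0,"az":14.4,"tx":-0.136,"ty":0.072,"tz":0,"hand":-1},{"ax":0,"ay":0,"az":14.4,"tx":-0.170,"ty":0.090,"tz":0,"hand":-1}]' >/dev/null; python3 go.py 78 28 110 90
```

```text
t 1.35 board pos [ 20.2789  89.088  203.8597] F [0.745  0.2234 0.6969] open 0.024538190115126413
yaw 90.25001895495251 z [-0.0005 -0.0001 -1.    ]
shift [-0.0613  0.0575  0.0938] az 0.2500189549525089
```

```bash
python3 -m jog '[{"ax":0,"ay":0,"az":0,"tx":-0.025,"ty":0.024,"tz":0.01,"hand":-1},{"ax":0,"ay":0,"az":0,"tx":-0.05,"ty":0.048,"tz":0.03,"hand":-1},{"ax":0,"ay":0,"az":0,"tx":-0.061,"ty":0.0575,"tz":0.06,"hand":-1},{"ax":0,"ay":0,"az":0.2,"tx":-0.0613,"ty":0.0575,"tz":0.09,"hand":-1},{"ax":0,"ay":0,"az":0.2,"tx":-0.0613,"ty":0.0575,"tz":0.108,"hand":-1}]' >/dev/null; python3 - <<'E'
from h import *
snap('side')
c=snap('wrist'); s=dict(np.load('side.npz'))['image'][130:280,250:450]
a=cv2.resize(s,None,fx=3,fy=3); a=np.vstack([a]); b=c['image']
cv2.imwrite('pics/s1.png',a[:,:,::-1]); cv2.imwrite('pics/w1.png',b[:,:,::-1])
E
python3 go.py 78 28 66 90
```

```text
t 1.87 board pos [74.9903 29.295  92.5968] F [-0.536   0.0447  0.3203] open 0.0056831534107036116
yaw 90.06069813691198 z [-0.0063 -0.0005 -1.    ]
shift [-0.0013  0.0032  0.0266] az 0.06069813691198078
```

View pics/s1.png

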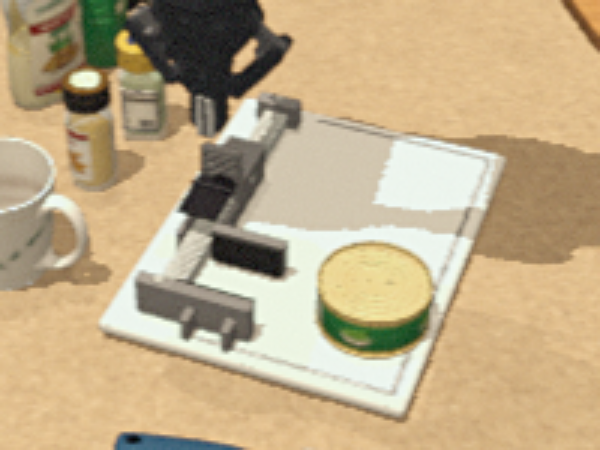

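The fingertip shows at about raw pixel (319,173), above and slightly beyond the paddle at (320,195). I'll project the TCP and the ridge into this view to check they agree.

```bash
python3 - <<'E'
from h import *
d=np.load('bd.npz');c=dict(np.load('side.npz'))
def pr(b,z):
    w=np.r_[d['c']+b[0]*d['x']+b[1]*d['y'],z]; q=c['rotation'].T@(w-c['origin']); u=c['intrinsics']@q; u=u[:2]/u[2]; return (u-[250,130])*3
print('tcp',pr((75,29.3),92.6),'ridge',pr((78,26.5),67),'stop top',pr((78,8.5),89),'free end',pr((78,60),60))
E
```

```text
tcp [210.19335748 159.18299756] ridge [208.57154169 181.70237056] stop top [216.82761449 146.48800045] free end [192.19005669 214.40152256]
```

```bash
python3 -m jog '[{"ax":0,"ay":0,"az":0,"tx":-0.0015,"ty":0.003,"tz":0.012,"hand":-1},{"ax":0,"ay":0,"az":0,"tx":-0.0015,"ty":0.003,"tz":0.023,"hand":-1},{"ax":0,"ay":0,"az":0,"tx":-0.0015,"ty":0.003,"tz":0.026,"hand":-1},{"ax":0,"ay":0,"az":0,"tx":-0.0015,"ty":0.003,"tz":0.029,"hand":-1},{"ax":0,"ay":0,"az":0,"tx":-0.0015,"ty":0.003,"tz":0.029,"hand":-1}]' >/dev/null; python3 go.py 78 28 60 90
```

```text
t 2.28 board pos [80.1529 28.5299 67.0021] F [-0.7805 -0.1178 -1.0559] open -0.10130059847535461
yaw 90.10945646490623 z [-0.0001 -0.     -1.    ]
shift [-0.0005 -0.0022  0.007 ] az 0.10945646490623062
```

```bash
python3 -m jog '[{"ax":0,"ay":0,"az":0,"tx":0,"ty":-0.002,"tz":0.002,"hand":-1},{"ax":0,"ay":0,"az":0,"tx":0,"ty":-0.002,"tz":0.004,"hand":-1},{"ax":0,"ay":0,"az":0,"tx":0,"ty":-0.002,"tz":0.0055,"hand":-1},{"ax":0,"ay":0,"az":0,"tx":0,"ty":-0.002,"tz":0.007,"hand":-1},{"ax":0,"ay":0,"az":0,"tx":0,"ty":-0.002,"tz":0.007,"hand":-1}]' >/dev/null; python3 go.py 78 28 60 90
```

```text
t 2.7 board pos [78.1381 28.3693 59.8795] F [-0.85    0.3258 -0.1557] open -0.2170646691843558
yaw 90.0943217366375 z [-0.0002 -0.     -1.    ]
shift [-0.0004 -0.0001 -0.0001] az 0.09432173663748245
```

```bash
python3 - <<'E'
from h import *
c=snap('side'); s=c['image'][150:230,270:370]
cv2.imwrite('pics/s2.png',cv2.resize(s,None,fx=6,fy=6,interpolation=cv2.INTER_CUBIC)[:,:,::-1])
E
```

```text
(no output)
```

View pics/s2.png

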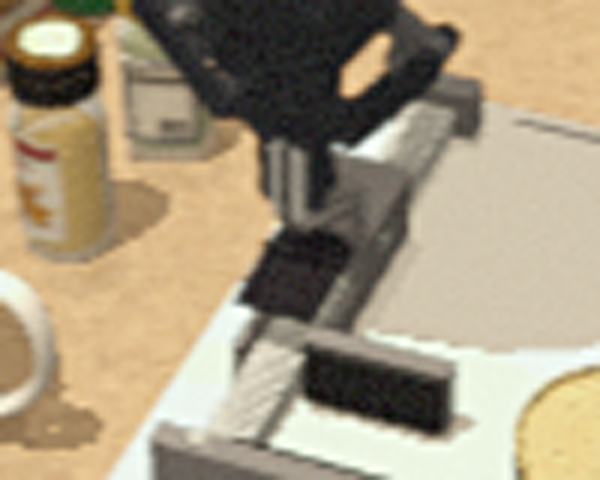

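The silver fingertip ends near crop (300,222), right by the thumb stop and just above the paddle. I'll measure the tip's true height from depth.

```bash
python3 - <<'E'
from h import *
np.set_printoptions(precision=1,suppress=True)
d=np.load('bd.npz');c=dict(np.load('side.npz'));P=cloud(c)
D=P[...,:2]-d['c'];B=np.stack([D@d['x'],D@d['y'],P[...,2]],-1)
for u in (316,319,321,323):
    print(u)
    for v in range(172,206,3): print(v,B[v,u],c['image'][v,u])
E
```

```text
316
172 [ 82.3  34.4 126.4] [42 40 40]
175 [ 80.8  38.3 121. ] [126 118 106]
178 [ 80.4  39.5 113.4] [125 118 108]
181 [ 79.9  41.1 106. ] [130 124 110]
184 [81.6 37.9 94.3] [138 128 115]
187 [94.4  9.3 60. ] [207 201 173]
190 [88.  24.4 64.1] [52 49 49]
193 [84.4 33.  62.7] [54 48 47]
196 [81.3 40.5 60.2] [47 45 49]
199 [76.8 51.3 60.9] [48 48 44]
202 [74.5 56.8 56.9] [71 69 56]
205 [80.2 44.6 35.8] [152 149 132]
319
172 [ 73.9  36.6 130.2] [37 32 32]
175 [ 73.4  38.3 123. ] [140 135 123]
178 [ 73.9  37.4 113.7] [147 140 126]
181 [ 74.1  37.3 104.9] [147 139 125]
184 [72.9 40.5 98.7] [155 148 134]
187 [90.   1.4 55.3] [97 91 85]
190 [82.8 18.3 61. ] [28 22 24]
193 [77.9 30.1 62.3] [32 27 30]
196 [74.8 37.7 60. ] [51 45 42]
199 [69.8 49.8 61.9] [51 43 44]
202 [66.6 57.6 60. ] [39 42 40]
205 [73.4 42.3 36. ] [141 136 118]
321
172 [ 66.7  42.1 136.1] [32 24 27]
175 [ 70.3  33.8 120.7] [55 56 50]
178 [ 69.8  35.5 113.4] [60 57 54]
181 [ 70.   35.2 104.5] [68 68 61]
184 [70.6 34.3 94.8] [61 61 53]
187 [85.2  0.3 55.9] [114 108  97]
190 [78.  17.4 61.8] [20 13 17]
193 [73.  29.6 63.5] [31 30 27]
196 [69.7 37.7 61.6] [46 37 37]
199 [66.2 46.3 60.3] [41 34 35]
202 [61.  58.9 62.9] [40 40 37]
205 [61.  59.3 53.9] [169 158 143]
323
172 [ 64.5  35.8 132.3] [33 36 37]
175 [ 64.8  35.3 123.3] [26 24 28]
178 [ 66.5  31.6 111.6] [34 34 34]
181 [ 66.1  32.7 103.8] [34 32 31]
184 [75.  11.8 76.7] [52 47 46]
187 [74.3 13.8 69.3] [87 83 74]
190 [73.9 15.  61.1] [24 23 28]
193 [68.9 27.1 62.8] [25 23 28]
196 [65.  36.7 62.3] [43 34 40]
199 [61.7 45.1 60.7] [36 37 34]
202 [69.2 27.4 34.8] [134 132 115]
205 [55.3 60.9 57.1] [173 162 148]
```

```bash
python3 - <<'E'
from h import *
np.set_printoptions(precision=1,suppress=True)
B=np.load('B.npz')['B']
for y in (18,22,26,30,34,40,50):
    m=(abs(B[...,0]-77)<10)&(abs(B[...,1]-y)<2); print(y,np.median(B[m],0) if m.any() else '',m.sum())
snap('wrist','w2.png'); o=robot.get_obs(); print(o['contact_force'],o['eef_pos'],o['qpos'])
E
```

```text
18 [76.6 18.1 62.4] 20
22 [77. 22. 62.] 20
26 [78.  25.9 64.6] 21
30 [77.8 30.  64.5] 24
34 [76.6 34.  60.8] 22
40 [76.8 40.1 61.9] 21
50 [77.1 49.7 61.9] 21
[0.1 0.4 0.6] [630.  126.8  60.1] [ 0.1  0.7  1.4 -0.   1.   0.1]
```

View pics/w2.png

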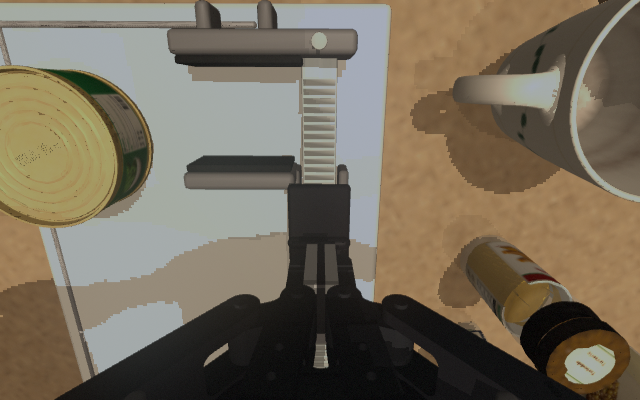

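The wrist view shows the fingers centred over the paddle (tips around (320,245), paddle free end at rows 185–240). They look nearer the camera than the paddle, and no force is felt, so the real fingertip sits above the reported TCP. I'll descend by force.

```bash
python3 -m jog '[{"ax":0,"ay":0,"az":0,"tx":0,"ty":0,"tz":0.004,"hand":-1},{"ax":0,"ay":0,"az":0,"tx":0,"ty":0,"tz":0.008,"hand":-1},{"ax":0,"ay":0,"az":0,"tx":0,"ty":0,"tz":0.010,"hand":-1},{"ax":0,"ay":0,"az":0,"tx":0,"ty":0,"tz":0.010,"hand":-1}]' | tail -4; python3 - <<'E'
from h import *
np.set_printoptions(precision=1,suppress=True)
o=robot.get_obs(); print(o['eef_pos'],o['contact_force'])
d=np.load('bd.npz')
for n in('side','wrist'):
    c=snap(n);P=cloud(c);D=P[...,:2]-d['c'];B=np.stack([D@d['x'],D@d['y'],P[...,2]],-1)
    print(n)
    for v in (range(178,205,2) if n=='side' else range(190,300,8)): print(v,B[v,320 if n=='side' else 305])
E
```

```text
tool_rot: [[-0.02, 1.0, -0.001], [1.0, 0.02, -0.0], [-0.0, -0.001, -1.0]]
contact_force: [0.4, -0.2, -0.0]
opening: -0.3
finger_force: 0.0
[629.6 126.7  49.3] [ 0.4 -0.2 -0. ]
side
178 [ 70.4  39.7 116.3]
180 [ 73.   33.9 105.5]
182 [ 71.5  37.8 103. ]
184 [72.5 35.8 95.4]
186 [72.6 35.6 89.3]
188 [72.7 35.7 83.4]
190 [72.  37.5 78.9]
192 [76.3 27.8 64.1]
194 [74.8 31.6 61.4]
196 [71.9 38.5 61.6]
198 [68.6 46.6 62.8]
200 [67.3 49.9 59.7]
202 [63.  60.1 63.2]
204 [74.1 34.6 32.8]
wrist
190 [70.4 57.9 59.9]
198 [70.5 54.4 62.3]
206 [70.4 50.1 62.4]
214 [70.4 46.1 63.2]
222 [70.3 41.5 62.8]
230 [70.3 36.9 62.6]
238 [70.2 32.8 63.5]
246 [70.2 28.6 64.3]
254 [71.2 34.8 84.7]
262 [71.9 38.6 98.7]
270 [ 72.1  38.2 104.3]
278 [ 72.4  38.5 110.7]
286 [ 72.8  39.8 118. ]
294 [ 73.   39.8 122.7]
```

```bash
python3 -m jog '[{"ax":0,"ay":0,"az":0,"tx":0,"ty":0,"tz":0.004,"hand":-1},{"ax":0,"ay":0,"az":0,"tx":0,"ty":0,"tz":0.007,"hand":-1},{"ax":0,"ay":0,"az":0,"tx":0,"ty":0,"tz":0.009,"hand":-1},{"ax":0,"ay":0,"az":0,"tx":0,"ty":0,"tz":0.011,"hand":-1}]' | grep -E "force|eef"; python3 -m jog '[{"ax":0,"ay":0,"az":0,"tx":0,"ty":0,"tz":0.002,"hand":-1},{"ax":0,"ay":0,"az":0,"tx":0,"ty":0,"tz":0.003,"hand":-1}]' | grep -E "force|eef"
```

```text
eef_pos: [629.9, 126.8, 38.7]
contact_force: [-0.1, 1.0, 0.7]
finger_force: 0.8
eef_pos: [630.0, 127.0, 35.9]
contact_force: [-1.4, 2.1, 2.8]
finger_force: 1.3
```

```bash
python3 -m jog '[{"ax":0,"ay":0,"az":0,"tx":0,"ty":0,"tz":0.0015,"hand":-1},{"ax":0,"ay":0,"az":0,"tx":0,"ty":0,"tz":0.003,"hand":-1}]' | grep -E "force|eef"; python3 -m jog '[{"ax":0,"ay":0,"az":0,"tx":0,"ty":0,"tz":0.001,"hand":-1},{"ax":0,"ay":0,"az":0,"tx":0,"ty":0,"tz":0.002,"hand":-1}]' | grep -E "force|eef"
```

```text
eef_pos: [630.0, 126.8, 33.1]
contact_force: [-0.5, 1.0, 2.6]
finger_force: 1.7
eef_pos: [630.1, 126.8, 31.2]
contact_force: [-1.4, 1.0, 9.7]
finger_force: 4.9
```

```bash
python3 -m jog '[{"ax":0,"ay":0,"az":0,"tx":0,"ty":0,"tz":0,"hand":-1},{"ax":0,"ay":0,"az":0,"tx":-0.003,"ty":0,"tz":0,"hand":-1},{"ax":0,"ay":0,"az":0,"tx":-0.006,"ty":0,"tz":0,"hand":-1},{"ax":0,"ay":0,"az":0,"tx":-0.010,"ty":0,"tz":0,"hand":-1},{"ax":0,"ay":0,"az":0,"tx":-0.015,"ty":0,"tz":0,"hand":-1}]' | grep -E "force|eef"; python3 go.py
```

```text
eef_pos: [630.4, 111.9, 31.4]
contact_force: [-2.6, 2.1, 7.2]
finger_force: 3.5
t 4.48 board pos [78.3538 13.4275 31.3592] F [-2.5763  2.1721  7.1962] open -0.040396886296478154
yaw 90.1074808845483 z [ 0.0003  0.0001 -1.    ]
```

```bash
python3 -m jog '[{"ax":0,"ay":0,"az":0,"tx":-0.008,"ty":0,"tz":0,"hand":-1},{"ax":0,"ay":0,"az":0,"tx":-0.016,"ty":0,"tz":0,"hand":-1},{"ax":0,"ay":0,"az":0,"tx":-0.024,"ty":0,"tz":0,"hand":-1},{"ax":0,"ay":0,"az":0,"tx":-0.032,"ty":0,"tz":0,"hand":-1},{"ax":0,"ay":0,"az":0,"tx":-0.040,"ty":0,"tz":0,"hand":-1}]' | grep -E "force|eef"; python3 -m jog '[{"ax":0,"ay":0,"az":0,"tx":-0.004,"ty":0,"tz":0,"hand":-1},{"ax":0,"ay":0,"az":0,"tx":-0.007,"ty":0,"tz":0,"hand":-1},{"ax":0,"ay":0,"az":0,"tx":-0.010,"ty":0,"tz":0,"hand":-1},{"ax":0,"ay":0,"az":0,"tx":-0.012,"ty":0,"tz":0,"hand":-1}]' | grep -E "force|eef";  python3 go.py
```

```text
eef_pos: [631.1, 71.5, 31.4]
contact_force: [-2.3, 1.7, 7.6]
finger_force: 3.6
eef_pos: [631.5, 59.8, 31.4]
contact_force: [-0.3, 5.9, 7.6]
finger_force: 3.6
t 5.23 board pos [ 78.526  -38.6168  31.3888] F [-0.2053  5.8618  7.6131] open -0.2773684026594745
yaw 90.07680221494407 z [ 0.0005  0.0005 -1.    ]
```

```bash
python3 -m jog '[{"ax":0,"ay":0,"az":0,"tx":-0.001,"ty":0,"tz":0,"hand":-1},{"ax":0,"ay":0,"az":0,"tx":-0.002,"ty":0,"tz":0,"hand":-1},{"ax":0,"ay":0,"az":0,"tx":-0.003,"ty":0,"tz":0,"hand":-1}]' | grep -E "force|eef"; python3 -m jog '[{"ax":0,"ay":0,"az":0,"tx":-0.001,"ty":0,"tz":0,"hand":-1},{"ax":0,"ay":0,"az":0,"tx":-0.001,"ty":0,"tz":0,"hand":-1}]' | grep -E "force|eef"
```

```text
eef_pos: [631.8, 57.2, 31.4]
contact_force: [-0.4, 4.6, 6.8]
finger_force: 3.4
eef_pos: [631.8, 56.0, 31.4]
contact_force: [-0.5, 2.9, 6.7]
finger_force: 3.3
```

```bash
python3 -m jog '[{"ax":0,"ay":0,"az":0,"tx":-0.001,"ty":0,"tz":0,"hand":-1},{"ax":0,"ay":0,"az":0,"tx":-0.002,"ty":0,"tz":0,"hand":-1},{"ax":0,"ay":0,"az":0,"tx":-0.003,"ty":0,"tz":0,"hand":-1}]' | grep -E "force|eef"; python3 - <<'E'
from h import *
np.set_printoptions(precision=1,suppress=True)
c=snap('side','s3.png');P=cloud(c);d=np.load('bd.npz');D=P[...,:2]-d['c'];B=np.stack([D@d['x'],D@d['y'],P[...,2]],-1)
m=(abs(B[...,2]-54)<6)&(B[...,0]>5)&(B[...,0]<55)&(B[...,1]<100)&(B[...,1]>-60); q=B[m];print(np.percentile(q,[2,50,98],axis=0),len(q))
E
```

```text
eef_pos: [631.9, 53.2, 31.5]
contact_force: [0.2, 4.1, 6.9]
finger_force: 3.4
[[  5.8 -13.7  48.4]
 [ 29.9  -5.3  52.3]
 [ 54.    1.7  56.2]] 114
```

```bash
python3 -m jog '[{"ax":0,"ay":0,"az":0,"tx":-0.001,"ty":0,"tz":0,"hand":-1},{"ax":0,"ay":0,"az":0,"tx":-0.002,"ty":0,"tz":0,"hand":-1}]' | grep -E "force|eef"; python3 -m jog '[{"ax":0,"ay":0,"az":0,"tx":-0.001,"ty":0,"tz":0,"hand":-1},{"ax":0,"ay":0,"az":0,"tx":-0.001,"ty":0,"tz":0,"hand":-1}]' | grep -E "force|eef"
```

```text
eef_pos: [631.9, 53.1, 31.5]
contact_force: [1.0, 29.9, 6.5]
finger_force: 15.7
eef_pos: [631.9, 53.1, 31.5]
contact_force: [0.7, 30.9, 6.2]
finger_force: 16.2
```

```bash
python3 -m jog '[{"ax":0,"ay":0,"az":0,"tx":0.003,"ty":0,"tz":0,"hand":-1},{"ax":0,"ay":0,"az":0,"tx":0.006,"ty":0,"tz":-0.008,"hand":-1},{"ax":0,"ay":0,"az":0,"tx":0.008,"ty":0,"tz":-0.035,"hand":-1},{"ax":0,"ay":0,"az":0,"tx":0.008,"ty":0,"tz":-0.070,"hand":-1},{"ax":0,"ay":0,"az":0,"tx":0.008,"ty":0,"tz":-0.100,"hand":-1}]' | grep -E "force|eef"
python3 -m jog '[{"ax":0,"ay":0,"az":-7,"tx":0.020,"ty":-0.036,"tz":0,"hand":0.2},{"ax":0,"ay":0,"az":-14,"tx":0.040,"ty":-0.072,"tz":0,"hand":0.2},{"ax":0,"ay":0,"az":-21,"tx":0.060,"ty":-0.108,"tz":0,"hand":0.2},{"ax":0,"ay":0,"az":-28,"tx":0.080,"ty":-0.144,"tz":0,"hand":0.2},{"ax":0,"ay":0,"az":-35,"tx":0.100,"ty":-0.180,"tz":0,"hand":0.2}]' | grep -E "force|eef|open"; python3 go.py -140 75 90 180
```

```text
eef_pos: [631.0, 57.7, 132.8]
contact_force: [0.9, 0.8, -0.6]
finger_force: 0.0
eef_pos: [447.6, 154.4, 131.5]
contact_force: [1.3, 1.8, -0.1]
opening: 51.4
finger_force: 0.0
t 7.12 board pos [-103.6465   59.3268  131.4616] F [ 1.2863  1.7632 -0.0676] open 51.42400845880808
yaw 125.40670737004749 z [ 0.0003 -0.0002 -1.    ]
shift [ 0.0339 -0.0206  0.0414] az -54.593292629952515
```

```bash
python3 -m jog '[{"ax":0,"ay":0,"az":-7,"tx":0.010,"ty":-0.006,"tz":0,"hand":0.2},{"ax":0,"ay":0,"az":-14,"tx":0.020,"ty":-0.012,"tz":0,"hand":0.2},{"ax":0,"ay":0,"az":-21,"tx":0.034,"ty":-0.0206,"tz":0,"hand":0.2},{"ax":0,"ay":0,"az":-28,"tx":0.034,"ty":-0.0206,"tz":0,"hand":0.2},{"ax":0,"ay":0,"az":-35,"tx":0.034,"ty":-0.0206,"tz":0,"hand":0.2}]' | grep -E "force|eef|open"; python3 go.py -140 75 30 180;  python3 - <<'E'
from h import *
np.set_printoptions(precision=1,suppress=True)
c=snap('side');P=cloud(c);d=np.load('bd.npz');D=P[...,:2]-d['c'];B=np.stack([D@d['x'],D@d['y'],P[...,2]],-1)
m=(abs(B[...,2]-54)<6)&(B[...,0]>5)&(B[...,0]<55)&(B[...,1]<100)&(B[...,1]>-60); q=B[m];print('jaw',np.percentile(q,[2,50,98],axis=0),len(q))
E
```

```text
eef_pos: [411.9, 169.6, 131.5]
contact_force: [1.1, -0.6, 0.3]
opening: 51.4
finger_force: 0.0
t 7.53 board pos [-139.0565   75.1757  131.5234] F [ 1.0999 -0.6386  0.3196] open 51.36962446986005
yaw 160.49029623929624 z [-0.0001 -0.0003 -1.    ]
shift [ 0.0008 -0.0004  0.1015] az -19.509703760703758
jaw [[  5.5 -11.3  48.4]
 [ 29.   -2.4  52.7]
 [ 53.3   3.4  56.7]] 108
```

```bash
python3 -m jog '[{"ax":0,"ay":0,"az":-7,"tx":0,"ty":0,"tz":0.02,"hand":0.2},{"ax":0,"ay":0,"az":-14,"tx":0,"ty":0,"tz":0.04,"hand":0.2},{"ax":0,"ay":0,"az":-19.5,"tx":0,"ty":0,"tz":0.06,"hand":0.2},{"ax":0,"ay":0,"az":-19.5,"tx":0,"ty":0,"tz":0.075,"hand":0.2},{"ax":0,"ay":0,"az":-19.5,"tx":0,"ty":0,"tz":0.075,"hand":0.2}]' | grep -E "force|eef|open"; python3 go.py -140 75 6 180;  python3 - <<'E'
from h import *
np.set_printoptions(precision=1,suppress=True)
c=snap('side');P=cloud(c);d=np.load('bd.npz');D=P[...,:2]-d['c'];B=np.stack([D@d['x'],D@d['y'],P[...,2]],-1)
m=(B[...,0]>-165)&(B[...,0]<-115)&(B[...,1]<160)&(B[...,1]>20)&(B[...,2]>30); q=B[m]
for y0 in range(20,160,10):
    k=q[(q[:,1]>=y0)&(q[:,1]<y0+10)]
    if len(k): print(y0,len(k),np.percentile(k,[2,98],axis=0).ravel())
s=c['image'][150:300,330:480]
cv2.imwrite('pics/s4.png',cv2.resize(s,None,fx=3.5,fy=3.5,interpolation=cv2.INTER_CUBIC)[:,:,::-1])
E
```

```text
eef_pos: [411.6, 169.0, 54.2]
contact_force: [-0.7, -0.8, -1.0]
opening: 50.9
finger_force: 0.0
t 8.0 board pos [-139.3906   74.5392   54.2269] F [-0.7203 -0.7733 -1.0023] open 50.91509231973892
yaw 179.42806181147404 z [-0.0034 -0.001  -1.    ]
shift [0.0005 0.0005 0.0482] az -0.5719381885259622
20 143 [-163.6   20.2  452.6 -115.4   29.5  472.3]
30 71 [-162.1   30.   455.3 -116.7   39.7  468.2]
40 102 [-164.2   40.4   85.7 -116.1   49.9  467.7]
50 84 [-162.1   50.1   98.4 -116.4   59.7  467.7]
60 91 [-163.9   60.3  170.7 -115.8   69.6  467.8]
70 75 [-162.5   70.5  461.  -116.3   79.5  468. ]
80 105 [-163.5   80.2  180.  -116.7   89.9  467.6]
90 215 [-164.5   90.2  152.4 -116.7  100.   467.8]
100 608 [-163.6  100.3   92.  -116.1  109.9  467.3]
110 1225 [-163.8  110.3  102.8 -116.2  119.8  466.2]
120 418 [-156.8  120.1  136.5 -118.1  129.5  471.3]
130 285 [-163.1  130.3  134.3 -118.   139.9  472.1]
140 650 [-164.4  140.5  176.3 -119.9  149.8  471.1]
150 1414 [-163.7  150.2  378.5 -115.9  159.6  456.4]
```

View pics/s4.png

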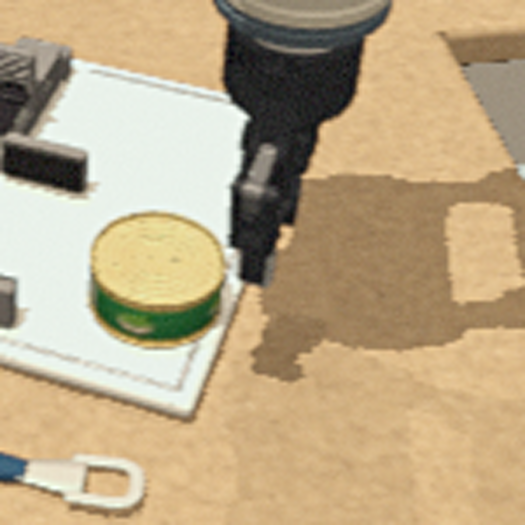

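The side view shows the open gripper tips just outside the board's front edge, at crop (255,275), with the tin at crop (158,260). The tips are at z ≈ 90 for a reported 54.

```bash
python3 -m jog '[{"ax":0,"ay":0,"az":0,"tx":0,"ty":0,"tz":0.018,"hand":0.2},{"ax":0,"ay":0,"az":0,"tx":0,"ty":0,"tz":0.036,"hand":0.2},{"ax":0,"ay":0,"az":0,"tx":0,"ty":0,"tz":0.046,"hand":0.2},{"ax":0,"ay":0,"az":0,"tx":0,"ty":0,"tz":0.051,"hand":0.2},{"ax":0,"ay":0,"az":0,"tx":0,"ty":0,"tz":0.051,"hand":0.2}]' | grep -E "force|eef|open"; python3 go.py -115 75 3 180;  python3 - <<'E'
from h import *
np.set_printoptions(precision=1,suppress=True)
c=snap('side');P=cloud(c);d=np.load('bd.npz');D=P[...,:2]-d['c'];B=np.stack([D@d['x'],D@d['y'],P[...,2]],-1)
m=(B[...,0]>-165)&(B[...,0]<-122)&(B[...,1]<120)&(B[...,1]>90)&(B[...,2]>10)&(B[...,2]<90); q=B[m]
print(np.percentile(q,[0,2,10,50],axis=0),len(q))
E
```

```text
eef_pos: [412.9, 169.5, 5.2]
contact_force: [0.5, 0.4, 0.4]
opening: 51.5
finger_force: 0.0
t 8.47 board pos [-138.0701   75.0084    5.1917] F [0.4854 0.3588 0.3554] open 51.49626527538698
yaw 179.4974003619016 z [-0.0003 -0.0001 -1.    ]
shift [-0.0231  0.0002  0.0022] az -0.5025996380983884
[[-150.   100.6   34.2]
 [-149.2  103.5   36.9]
 [-148.   105.6   42.3]
 [-140.4  111.4   54.1]] 96
```

```bash
python3 -m jog '[{"ax":0,"ay":0,"az":0,"tx":-0.010,"ty":0,"tz":0,"hand":0.2},{"ax":0,"ay":0,"az":0,"tx":-0.018,"ty":0,"tz":0,"hand":0.2},{"ax":0,"ay":0,"az":0,"tx":-0.026,"ty":-0.002,"tz":0,"hand":0.2},{"ax":0,"ay":0,"az":0,"tx":-0.034,"ty":-0.004,"tz":0,"hand":0.2},{"ax":0,"ay":0,"az":0,"tx":-0.042,"ty":-0.006,"tz":0,"hand":0.2}]' | grep -E "force|eef|open"; python3 -m jog '[{"ax":0,"ay":0,"az":0,"tx":-0.008,"ty":-0.002,"tz":0,"hand":0.2},{"ax":0,"ay":0,"az":0,"tx":-0.016,"ty":-0.004,"tz":0,"hand":0.2},{"ax":0,"ay":0,"az":0,"tx":-0.024,"ty":-0.006,"tz":0,"hand":0.2},{"ax":0,"ay":0,"az":0,"tx":-0.030,"ty":-0.007,"tz":0,"hand":0.2},{"ax":0,"ay":0,"az":0,"tx":-0.030,"ty":-0.007,"tz":0,"hand":0.2}]' | grep -E "force|eef|open"
cat > tin.py <<'E'
from h import *
np.set_printoptions(precision=1,suppress=True)
for n in('top','side'):
    c=snap(n);P=cloud(c);d=np.load('bd.npz');D=P[...,:2]-d['c'];B=np.stack([D@d['x'],D@d['y'],P[...,2]],-1)
    hsv=cv2.cvtColor(c['image'],cv2.COLOR_RGB2HSV)
    m=(abs(B[...,2]-56)<9)&(B[...,0]<75)&(B[...,0]>-120)&(abs(B[...,1])<125)&(hsv[...,1]>60); q=B[m]
    print(n,len(q),'tin',np.percentile(q,[2,98],axis=0)[:,:2].ravel() if len(q) else '')
    m=(abs(B[...,2]-54)<6)&(B[...,0]>5)&(B[...,0]<58)&(B[...,1]<118)&(B[...,1]>-60)&(hsv[...,1]<50); q=B[m]
    print('jaw y',np.percentile(q[:,1],[2,50,98]) if len(q) else '')
E
python3 tin.py; python3 go.py
```

```text
eef_pos: [455.3, 163.7, 5.4]
contact_force: [-6.4, 1.6, 6.5]
opening: 51.0
finger_force: 3.9
eef_pos: [486.6, 156.9, 5.4]
contact_force: [-0.3, -0.8, 0.0]
opening: 51.7
finger_force: 0.3
top 95 tin [ 11.1  40.3  37.5 120.9]
jaw y [-1.3 21.7 92.1]
side 631 tin [-43.8  18.1  22.2 103.2]
jaw y [-11.3  -3.   84.4]
t 9.45 board pos [-65.5334  61.3029   5.2258] F [-0.103  -0.5797 -0.757 ] open 51.29056610103356
yaw 179.56306944225528 z [ 0.0009  0.0001 -1.    ]
```

```bash
python3 -m jog '[{"ax":0,"ay":0,"az":0,"tx":-0.004,"ty":0,"tz":0,"hand":0.2},{"ax":0,"ay":0,"az":0,"tx":-0.008,"ty":0,"tz":0,"hand":0.2},{"ax":0,"ay":0,"az":0,"tx":-0.012,"ty":0,"tz":0,"hand":0.2},{"ax":0,"ay":0,"az":0,"tx":-0.016,"ty":0,"tz":0,"hand":0.2},{"ax":0,"ay":0,"az":0,"tx":-0.020,"ty":0,"tz":0,"hand":0.2}]' | grep -E "force|eef"; python3 tin.py; python3 go.py
```

```text
eef_pos: [505.2, 157.6, 5.0]
contact_force: [-2.1, -0.3, 0.9]
finger_force: 1.1
top 7 tin [ 33.3  -0.6  54.9 122.7]
jaw y [ 1.2 65.2 77.5]
side 591 tin [-26.7  19.5  39.8 103.4]
jaw y [-10.9  -2.5  86.6]
t 9.97 board pos [-45.2279  61.48     5.1176] F [ 0.4065 -0.1882 -0.3806] open 51.33931201579108
yaw 179.5931132488494 z [ 0.0011  0.0001 -1.    ]
```

```bash
python3 -m jog '[{"ax":0,"ay":0,"az":0,"tx":-0.004,"ty":0,"tz":0,"hand":0.2},{"ax":0,"ay":0,"az":0,"tx":-0.007,"ty":0,"tz":0,"hand":0.2},{"ax":0,"ay":0,"az":0,"tx":-0.010,"ty":0,"tz":0,"hand":0.2}]' | grep -E "force|eef"; python3 -m jog '[{"ax":0,"ay":0,"az":0,"tx":-0.001,"ty":0,"tz":0,"hand":0.2},{"ax":0,"ay":0,"az":0,"tx":-0.002,"ty":0,"tz":0,"hand":0.2},{"ax":0,"ay":0,"az":0,"tx":-0.002,"ty":0,"tz":0,"hand":0.2}]' | grep -E "force|eef"; python3 -m jog '[{"ax":0,"ay":0,"az":0,"tx":-0.001,"ty":0,"tz":0,"hand":0.2},{"ax":0,"ay":0,"az":0,"tx":-0.002,"ty":0,"tz":0,"hand":0.2},{"ax":0,"ay":0,"az":0,"tx":-0.002,"ty":0,"tz":0,"hand":0.2}]' | grep -E "force|eef"; python3 tin.py; python3 go.py
```

```text
eef_pos: [515.1, 157.7, 5.1]
contact_force: [-1.9, -0.6, -0.3]
finger_force: 0.8
eef_pos: [517.1, 157.7, 5.1]
contact_force: [-0.1, -0.3, 0.1]
finger_force: 0.3
eef_pos: [519.1, 157.7, 5.1]
contact_force: [-1.0, 0.5, 0.1]
finger_force: 0.6
top 10 tin [ 54.8 -44.5  73.2 122.2]
jaw y 
side 593 tin [-15.7  18.7  54.4 103.6]
jaw y [-10.1  -2.6  88.2]
t 10.82 board pos [-32.1991  61.2997   5.0723] F [-0.657  -0.5206 -1.0728] open 51.31610899847226
yaw 179.59346045495897 z [ 0.0002  0.     -1.    ]
```

```bash
python3 -m jog '[{"ax":0,"ay":0,"az":0,"tx":-0.001,"ty":0,"tz":0,"hand":0.2},{"ax":0,"ay":0,"az":0,"tx":-0.002,"ty":0,"tz":0,"hand":0.2}]' | grep -E "force|eef"; python3 -m jog '[{"ax":0,"ay":0,"az":0,"tx":-0.001,"ty":0,"tz":0,"hand":0.2},{"ax":0,"ay":0,"az":0,"tx":-0.001,"ty":0,"tz":0,"hand":0.2}]' | grep -E "force|eef"; python3 -m jog '[{"ax":0,"ay":0,"az":0,"tx":-0.001,"ty":0,"tz":0,"hand":0.2},{"ax":0,"ay":0,"az":0,"tx":-0.001,"ty":0,"tz":0,"hand":0.2}]' | grep -E "force|eef"
```

```text
eef_pos: [520.8, 157.7, 5.1]
contact_force: [-1.5, -0.1, -0.0]
finger_force: 0.8
eef_pos: [522.1, 157.7, 5.1]
contact_force: [-0.2, -0.2, -0.8]
finger_force: 0.5
eef_pos: [523.0, 157.7, 5.1]
contact_force: [-1.0, 0.3, 0.1]
finger_force: 0.6
```

```bash
python3 -m jog '[{"ax":0,"ay":0,"az":0,"tx":-0.001,"ty":0,"tz":0,"hand":0.2},{"ax":0,"ay":0,"az":0,"tx":-0.002,"ty":0,"tz":0,"hand":0.2}]' | grep -E "force|eef"; python3 -m jog '[{"ax":0,"ay":0,"az":0,"tx":-0.001,"ty":0,"tz":0,"hand":0.2},{"ax":0,"ay":0,"az":0,"tx":-0.002,"ty":0,"tz":0,"hand":0.2}]' | grep -E "force|eef";  python3 tin.py
```

```text
eef_pos: [524.8, 157.8, 5.1]
contact_force: [-2.5, 1.1, -0.4]
finger_force: 0.8
eef_pos: [527.0, 157.8, 5.1]
contact_force: [-0.9, -0.3, 0.3]
finger_force: 0.8
top 1 tin [ 73.9 -43.8  73.9 -43.8]
jaw y 
side 588 tin [ -9.3  18.7  61.9 103.3]
jaw y [-11.3  -3.2   5.1]
```

```bash
python3 -m jog '[{"ax":0,"ay":0,"az":0,"tx":-0.001,"ty":0,"tz":0,"hand":0.2},{"ax":0,"ay":0,"az":0,"tx":-0.002,"ty":0,"tz":0,"hand":0.2}]' | grep -E "force|eef"; python3 -m jog '[{"ax":0,"ay":0,"az":0,"tx":-0.001,"ty":0,"tz":0,"hand":0.2},{"ax":0,"ay":0,"az":0,"tx":-0.001,"ty":0,"tz":0,"hand":0.2}]' | grep -E "force|eef"
```

```text
eef_pos: [528.8, 157.8, 5.1]
contact_force: [-1.6, -0.3, -0.1]
finger_force: 0.8
eef_pos: [529.7, 157.8, 5.0]
contact_force: [-1.4, -0.1, 0.3]
finger_force: 1.0
```

```bash
python3 -m jog '[{"ax":0,"ay":0,"az":0,"tx":-0.001,"ty":0,"tz":0,"hand":0.2},{"ax":0,"ay":0,"az":0,"tx":-0.0015,"ty":0,"tz":0,"hand":0.2}]' | grep -E "force|eef";  python3 - <<'E'
from h import *
s=snap('side')['image'][140:270,280:440]
cv2.imwrite('pics/s5.png',cv2.resize(s,None,fx=4,fy=4,interpolation=cv2.INTER_CUBIC)[:,:,::-1])
E
python3 tin.py
```

```text
eef_pos: [530.0, 157.7, 4.9]
contact_force: [-10.7, -0.6, 5.5]
finger_force: 4.7
top 0 tin 
jaw y 
side 575 tin [ -4.8  20.3  63.8 103.5]
jaw y [-10.5  -3.2   3.6]
```

View pics/s5.png

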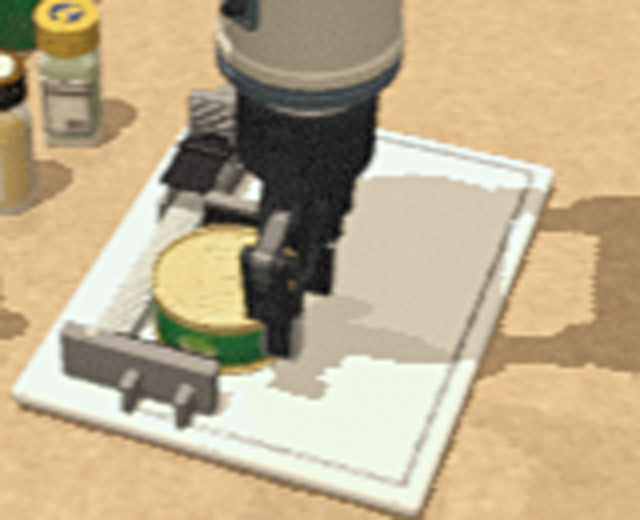

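The side view shows the tin upright at crop (215,290), touching the toothed bar and between the fence and the opened jaw. The fingers are on its front side. Now I'll retreat and go behind the thumb stop.

```bash
python3 -m jog '[{"ax":0,"ay":0,"az":0,"tx":0.010,"ty":0,"tz":0,"hand":0.2},{"ax":0,"ay":0,"az":0,"tx":0.035,"ty":0,"tz":0,"hand":0.2},{"ax":0,"ay":0,"az":0,"tx":0.050,"ty":0,"tz":-0.030,"hand":0.2},{"ax":0,"ay":0,"az":0,"tx":0.050,"ty":0,"tz":-0.070,"hand":0.2},{"ax":0,"ay":0,"az":0,"tx":0.050,"ty":0,"tz":-0.110,"hand":0.2}]' | grep -E "force|eef"; python3 go.py 78 -90 115 90; python3 tin.py; python3 - <<'E'
from h import *
np.set_printoptions(precision=1,suppress=True)
c=dict(np.load('side.npz'));P=cloud(c);d=np.load('bd.npz');D=P[...,:2]-d['c'];B=np.stack([D@d['x'],D@d['y'],P[...,2]],-1)
m=(B[...,2]>60)&(B[...,2]<125)&(B[...,0]>100)&(B[...,0]<200)&(B[...,1]<100)&(B[...,1]>-150)
for y in range(-150,100,20):
    q=B[m&(B[...,1]>=y)&(B[...,1]<y+20)]
    if len(q)>5: print(y,len(q),np.percentile(q,[2,98],axis=0).ravel())
E
```

```text
eef_pos: [479.4, 157.1, 115.8]
contact_force: [0.9, 0.8, -0.7]
finger_force: 0.0
t 12.82 board pos [-71.7865  61.4043 115.8226] F [ 0.9274  0.8133 -0.6657] open 50.869361316852036
yaw 179.61123024890585 z [-0.0023 -0.0005 -1.    ]
shift [-0.1508 -0.1504  0.0006] az 89.61123024890585
top 850 tin [ 17.7  24.   65.1 100.2]
jaw y [ -1.9  90.8 103.8]
side 849 tin [-15.3  18.6  62.6 102.9]
jaw y [-10.6  -3.    3.8]
-130 9 [ 182.4 -119.6   93.2  197.8 -110.3   97.7]
-110 77 [ 173.5 -108.5   61.6  198.7  -90.7   98.6]
-90 143 [175.4 -89.4  61.3 199.3 -75.2  97.6]
-30 72 [185.5 -29.7  60.7 198.7 -10.3 106.5]
-10 99 [188.   -9.4  60.2 199.9   3.3 105.6]
70 25 [183.4  70.8  68.8 199.8  86.7  95. ]
90 12 [178.9  90.4  64.  184.   99.5  95.8]
```

```bash
python3 -m jog '[{"ax":0,"ay":0,"az":7,"tx":-0.012,"ty":-0.025,"tz":0,"hand":-1},{"ax":0,"ay":0,"az":14,"tx":-0.024,"ty":-0.050,"tz":0,"hand":-1},{"ax":0,"ay":0,"az":21,"tx":-0.036,"ty":-0.075,"tz":0,"hand":-1},{"ax":0,"ay":0,"az":28,"tx":-0.048,"ty":-0.100,"tz":0,"hand":-1},{"ax":0,"ay":0,"az":35,"tx":-0.060,"ty":-0.125,"tz":0,"hand":-1}]' | grep -E "force|eef"; python3 go.py 78 -90 115 90
```

```text
eef_pos: [543.2, 31.7, 115.0]
contact_force: [0.5, -0.2, 0.5]
finger_force: 0.0
t 13.33 board pos [-10.2793 -65.0988 115.0416] F [ 0.4935 -0.1914  0.4751] open -0.14407933446645382
yaw 144.25207818179302 z [ 0.001  -0.0001 -1.    ]
shift [-0.0862  0.0314  0.0001] az 54.252078181793024
```

```bash
python3 -m jog '[{"ax":0,"ay":0,"az":7,"tx":-0.017,"ty":0.006,"tz":0,"hand":-1},{"ax":0,"ay":0,"az":14,"tx":-0.034,"ty":0.012,"tz":0,"hand":-1},{"ax":0,"ay":0,"az":21,"tx":-0.051,"ty":0.018,"tz":0,"hand":-1},{"ax":0,"ay":0,"az":28,"tx":-0.068,"ty":0.024,"tz":0,"hand":-1},{"ax":0,"ay":0,"az":35,"tx":-0.086,"ty":0.031,"tz":0,"hand":-1}]' | grep -E "force|eef"; python3 -m jog '[{"ax":0,"ay":0,"az":7,"tx":0,"ty":0,"tz":0,"hand":-1},{"ax":0,"ay":0,"az":14,"tx":0,"ty":0,"tz":0,"hand":-1},{"ax":0,"ay":0,"az":19.2,"tx":0,"ty":0,"tz":0,"hand":-1}]' | grep -E "force|eef"; python3 go.py 78 -90 42 90
```

```text
eef_pos: [631.8, 9.7, 114.8]
contact_force: [-0.2, -0.0, 0.4]
finger_force: 0.0
eef_pos: [631.4, 9.9, 114.6]
contact_force: [-0.3, -0.1, 1.0]
finger_force: 0.0
t 14.0 board pos [ 77.4578 -88.4845 114.5987] F [-0.2707 -0.1439  0.9929] open 0.14735332608328947
yaw 89.99989297243896 z [ 0.0004 -0.0001 -1.    ]
shift [-0.0015  0.0005  0.0726] az -0.0001070275610572935
```

```bash
python3 -m jog '[{"ax":0,"ay":0,"az":0,"tx":-0.0015,"ty":0,"tz":0.030,"hand":-1},{"ax":0,"ay":0,"az":0,"tx":-0.0015,"ty":0,"tz":0.055,"hand":-1},{"ax":0,"ay":0,"az":0,"tx":-0.0015,"ty":0,"tz":0.068,"hand":-1},{"ax":0,"ay":0,"az":0,"tx":-0.0015,"ty":0,"tz":0.0725,"hand":-1},{"ax":0,"ay":0,"az":0,"tx":-0.0015,"ty":0,"tz":0.0725,"hand":-1}]' | grep -E "force|eef"; python3 -m jog '[{"ax":0,"ay":0,"az":0,"tx":0.005,"ty":0,"tz":0,"hand":-1},{"ax":0,"ay":0,"az":0,"tx":0.010,"ty":0,"tz":0,"hand":-1},{"ax":0,"ay":0,"az":0,"tx":0.014,"ty":0,"tz":0,"hand":-1},{"ax":0,"ay":0,"az":0,"tx":0.018,"ty":0,"tz":0,"hand":-1}]' | grep -E "force|eef"; python3 go.py; python3 tin.py
```

```text
eef_pos: [630.6, 8.6, 41.5]
contact_force: [0.3, 0.9, -0.6]
finger_force: 0.0
eef_pos: [631.5, 26.7, 43.6]
contact_force: [0.3, -2.9, 2.2]
finger_force: 1.0
t 14.75 board pos [ 77.9625 -71.7097  43.6486] F [ 0.2633 -2.9326  2.2444] open -0.10631307214179594
yaw 90.4202741530766 z [ 0.0019 -0.0008 -1.    ]
top 1523 tin [-13.7  23.5  63.5  99.3]
jaw y [ -3.1   5.7 103.7]
side 873 tin [-15.4   9.1  64.  102.7]
jaw y [-3.8  4.2 10.3]
```

```bash
python3 -m jog '[{"ax":0,"ay":0,"az":0,"tx":0.004,"ty":0,"tz":0,"hand":-1},{"ax":0,"ay":0,"az":0,"tx":0.008,"ty":0,"tz":0,"hand":-1},{"ax":0,"ay":0,"az":0,"tx":0.012,"ty":0,"tz":0,"hand":-1},{"ax":0,"ay":0,"az":0,"tx":0.016,"ty":0,"tz":0,"hand":-1},{"ax":0,"ay":0,"az":0,"tx":0.018,"ty":0,"tz":0,"hand":-1}]' | grep -E "force|eef"; python3 -m jog '[{"ax":0,"ay":0,"az":0,"tx":0.002,"ty":0,"tz":0,"hand":-1},{"ax":0,"ay":0,"az":0,"tx":0.004,"ty":0,"tz":0,"hand":-1}]' | grep -E "force|eef"; python3 go.py; python3 tin.py
```

```text
eef_pos: [630.4, 45.0, 42.6]
contact_force: [0.6, -6.5, 1.6]
finger_force: 3.1
eef_pos: [630.4, 48.3, 42.7]
contact_force: [0.8, -1.4, 0.8]
finger_force: 0.8
t 15.43 board pos [ 77.1936 -50.0874  42.6586] F [ 0.7238 -1.4576  0.8184] open -0.06377932973818487
yaw 90.39787532057997 z [ 0.0002 -0.0005 -1.    ]
top 1582 tin [-13.7  28.3  63.8 110.9]
jaw y [ 17.   26.  108.6]
side 868 tin [-14.6  26.7  63.5 112.1]
jaw y [13.9 19.4 27. ]
```

```bash
for i in 1; do python3 -m jog '[{"ax":0,"ay":0,"az":0,"tx":0.001,"ty":0,"tz":0,"hand":-1},{"ax":0,"ay":0,"az":0,"tx":0.002,"ty":0,"tz":0,"hand":-1},{"ax":0,"ay":0,"az":0,"tx":0.003,"ty":0,"tz":0,"hand":-1}]' | grep -E "force|eef"; done; python3 -m jog '[{"ax":0,"ay":0,"az":0,"tx":0.001,"ty":0,"tz":0,"hand":-1},{"ax":0,"ay":0,"az":0,"tx":0.0015,"ty":0,"tz":0,"hand":-1}]' | grep -E "force|eef"; python3 -m jog '[{"ax":0,"ay":0,"az":0,"tx":0.001,"ty":0,"tz":0,"hand":-1},{"ax":0,"ay":0,"az":0,"tx":0.001,"ty":0,"tz":0,"hand":-1}]' | grep -E "force|eef"
```

```text
eef_pos: [630.3, 51.0, 42.6]
contact_force: [0.0, -8.5, 1.5]
finger_force: 4.3
eef_pos: [630.2, 52.5, 42.6]
contact_force: [-0.6, -5.2, 1.3]
finger_force: 2.8
eef_pos: [630.2, 54.0, 42.6]
contact_force: [1.2, -3.4, 0.9]
finger_force: 1.5
```

```bash
python3 -m jog '[{"ax":0,"ay":0,"az":0,"tx":0.001,"ty":0,"tz":0,"hand":-1},{"ax":0,"ay":0,"az":0,"tx":0.0015,"ty":0,"tz":0,"hand":-1}]' | grep -E "force|eef"; python3 -m jog '[{"ax":0,"ay":0,"az":0,"tx":0.001,"ty":0,"tz":0,"hand":-1},{"ax":0,"ay":0,"az":0,"tx":0.001,"ty":0,"tz":0,"hand":-1}]' | grep -E "force|eef";python3 tin.py
```

```text
eef_pos: [630.2, 55.1, 42.6]
contact_force: [-0.7, -11.3, 1.4]
finger_force: 5.8
eef_pos: [630.2, 55.2, 42.6]
contact_force: [1.2, -15.6, 1.9]
finger_force: 7.7
top 1609 tin [-13.7  34.3  63.9 118.6]
jaw y [ 24.6  32.6 108.2]
side 883 tin [-15.2  28.5  65.3 118.7]
jaw y [20.2 26.  31.5]
```

```bash
python3 -m jog '[{"ax":0,"ay":0,"az":0,"tx":0.001,"ty":0,"tz":0,"hand":-1},{"ax":0,"ay":0,"az":0,"tx":0.001,"ty":0,"tz":0,"hand":-1}]' | grep -E "force|eef"; python3 -m jog '[{"ax":0,"ay":0,"az":0,"tx":-0.004,"ty":0,"tz":0,"hand":-1},{"ax":0,"ay":0,"az":0,"tx":-0.012,"ty":0,"tz":0,"hand":-1},{"ax":0,"ay":0,"az":0,"tx":-0.016,"ty":0,"tz":-0.030,"hand":-1},{"ax":0,"ay":0,"az":0,"tx":-0.016,"ty":0,"tz":-0.070,"hand":-1},{"ax":0,"ay":0,"az":0,"tx":-0.016,"ty":0,"tz":-0.110,"hand":-1}]' | grep -E "force|eef"; python3 -m jog '[{"ax":0,"ay":0,"az":0,"tx":-0.040,"ty":-0.010,"tz":-0.01,"hand":-1},{"ax":0,"ay":0,"az":0,"tx":-0.080,"ty":-0.020,"tz":-0.020,"hand":-1},{"ax":0,"ay":0,"az":0,"tx":-0.120,"ty":-0.03,"tz":-0.030,"hand":-1},{"ax":0,"ay":0,"az":0,"tx":-0.120,"ty":-0.03,"tz":-0.030,"hand":-1}]' | grep -E "force|eef"; python3 tin.py; python3 - <<'E'
from h import *
c=dict(np.load('top.npz'));s=c['image'][160:320,250:450]
cv2.imwrite('pics/t6.png',cv2.resize(s,None,fx=3.5,fy=3.5,interpolation=cv2.INTER_CUBIC)[:,:,::-1])
E
```

```text
eef_pos: [630.2, 55.3, 42.6]
contact_force: [-0.8, -24.1, 1.1]
finger_force: 11.6
eef_pos: [629.4, 41.2, 153.0]
contact_force: [1.2, -0.2, 0.6]
finger_force: 0.0
eef_pos: [603.0, -85.0, 184.5]
contact_force: [0.4, -0.2, 0.6]
finger_force: 0.0
top 1599 tin [-13.6  35.7  62.9 117.4]
jaw y [ 26.   32.7 107.7]
side 874 tin [-14.6  33.1  63.2 118.7]
jaw y [19.8 26.4 31.1]
```

View pics/t6.png

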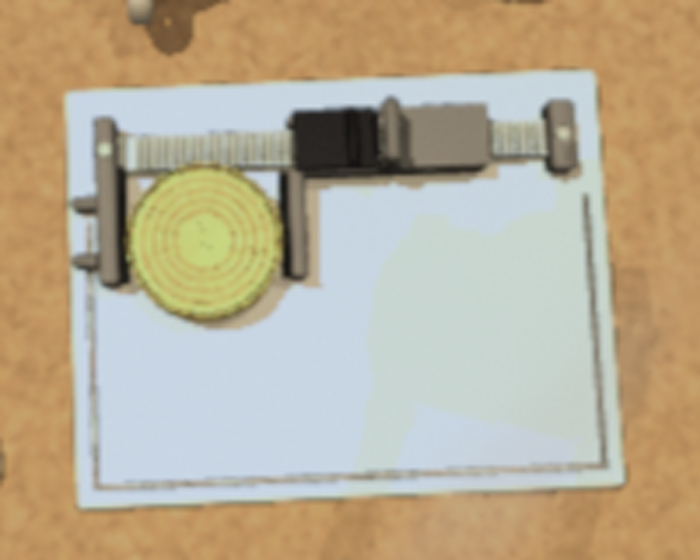

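The top view shows the tin at crop (205,242), held between the fence and the jaw plate and touching the bar. The jaw's fallback is about 1 mm or less and the hand is clear. Handing in.

```bash
python3 -c "
from rig import robot
print(robot.get_obs()['clock'],robot.close_job())"
```

```text
the job is handed in; nothing more can be done
17.5667 None
```

The job is handed in at 17.6 s on the robot clock: the tin stands upright against the toothed bar, clamped snugly between fence and jaw, with the paddle released; no verdict came back.

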